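# Put the thread spools away in the fly-tying caddy

### The job

Put the four olive thread spools away in the wooden caddy: stand each spool upright in the seat that matches its size, the narrowest spool in the smallest dish, the next in the next larger, and so on up to the widest in the largest dish. The two white-lidded bead jars look alike but have no hole in the top and do not belong in the caddy: leave them standing where they are.

Things in the scene. Friction and masses are not known exactly. Their poses are not given: they have to be found in the camera images.
- spool_slim: The narrowest and tallest of four thread spools, upright on the bench at the start: 26 mm across, 60 mm high, 20 to 95 g. White flanges, olive thread wound almost to the rim (grips like a solid cylinder of that diameter), dark round hole in the top. Origin: centre of its underside; z up along its axis.
- spool_small: The second narrowest of four thread spools, upright on the bench at the start: 36 mm across, 54 mm high, 20 to 95 g. White flanges, olive thread wound almost to the rim (grips like a solid cylinder of that diameter), dark round hole in the top. Origin: centre of its underside; z up along its axis.
- spool_medium: The second widest of four thread spools, upright on the bench at the start: 46 mm across, 48 mm high, 20 to 95 g. White flanges, olive thread wound almost to the rim (grips like a solid cylinder of that diameter), dark round hole in the top. Origin: centre of its underside; z up along its axis.
- spool_wide: The widest and shortest of four thread spools, upright on the bench at the start: 56 mm across, 42 mm high, 20 to 95 g. White flanges, olive thread wound almost to the rim (grips like a solid cylinder of that diameter), dark round hole in the top. Origin: centre of its underside; z up along its axis.
- seat_slim: Seat of the 26 mm spool: round grey dish, 48 mm outside, 42 mm inside, 10 mm high, wall and floor 3 mm. Fixed, one of four 95 mm apart in a 2 x 2 square, any arrangement, in the caddy (wooden tray 200 x 200 mm, floor 6 mm, rim, like the dish's, 16 mm above the bench). Origin: centre of its underside, 6 mm above the bench; a spool's underside rests 3 mm above it.
- seat_small: Seat of the 36 mm spool: round grey dish, 58 mm outside, 52 mm inside, 10 mm high, wall and floor 3 mm. Fixed, one of four 95 mm apart in a 2 x 2 square, any arrangement, in the caddy (wooden tray 200 x 200 mm, floor 6 mm, rim, like the dish's, 16 mm above the bench). Origin: centre of its underside, 6 mm above the bench; a spool's underside rests 3 mm above it.
- seat_medium: Seat of the 46 mm spool: round grey dish, 68 mm outside, 62 mm inside, 10 mm high, wall and floor 3 mm. Fixed, one of four 95 mm apart in a 2 x 2 square, any arrangement, in the caddy (wooden tray 200 x 200 mm, floor 6 mm, rim, like the dish's, 16 mm above the bench). Origin: centre of its underside, 6 mm above the bench; a spool's underside rests 3 mm above it.
- seat_wide: Seat of the 56 mm spool: round grey dish, 78 mm outside, 72 mm inside, 10 mm high, wall and floor 3 mm. Fixed, one of four 95 mm apart in a 2 x 2 square, any arrangement, in the caddy (wooden tray 200 x 200 mm, floor 6 mm, rim, like the dish's, 16 mm above the bench). Origin: centre of its underside, 6 mm above the bench; a spool's underside rests 3 mm above it.
- jar_small: Look-alike that does not belong in the caddy: the smaller of two bead jars, a glass jar with a plain white screw lid without a hole, 36 mm across and 50 mm high, standing among the spools. Origin: centre of its underside; z up. Thin tools up to 8 mm high lie among the spools and jars; taller things stand only at the sides and back.
- jar_large: Look-alike that does not belong in the caddy: the larger of two bead jars, a glass jar with a plain white screw lid without a hole, 46 mm across and 44 mm high, standing among the spools. Origin: centre of its underside; z up.
Things that resemble listed ones, but are neither listed nor needed, are in the scene too. What is shaped like the jar_small but orange or red is not meant.

How it is judged:
At the end, for the whole second after the job is handed in: Each spool stands upright (within 0.1 rad), at rest, on the floor of the seat of its own size, its axis within 11 mm of the seat's centre and its underside 0 to 6 mm above the seat's origin; both jars stand upright within 25 mm of where they started (horizontal distance between spool_slim and seat_slim below 0.011 m and z of spool_slim in the frame of seat_slim between 0 and 0.006 m and angle between each of spool_slim, spool_small, spool_medium, spool_wide, jar_small, jar_large's own z axis and vertical below 0.1 rad and linear speed of each of spool_slim, spool_small, spool_medium, spool_wide below 0.02 m/s and angular speed of each of spool_slim, spool_small, spool_medium, spool_wide below 0.2 rad/s and horizontal distance between spool_small and seat_small below 0.011 m and z of spool_small in the frame of seat_small between 0 and 0.006 m and horizontal distance between spool_medium and seat_medium below 0.011 m and z of spool_medium in the frame of seat_medium between 0 and 0.006 m and horizontal distance between spool_wide and seat_wide below 0.011 m and z of spool_wide in the frame of seat_wide between 0 and 0.006 m and distance of each of jar_small, jar_large from where it was at the start of the episode below 0.025 m); the robot touches nothing.
It fails at once if the small bead jar is knocked over or moved by more than 40 mm (distance of jar_small from where it was at the start of the episode above 0.04 m or angle between jar_small's own z axis and vertical above 0.6 rad).
It fails at once if the large bead jar is knocked over or moved by more than 40 mm (distance of jar_large from where it was at the start of the episode above 0.04 m or angle between jar_large's own z axis and vertical above 0.6 rad).
It also fails if it takes over 96 s, if anything falls off the work surface, if the arm or the gripper's body presses on something with over 40 N, if the wrist force passes 120 N, or if a joint passes its speed limit or range.

### The arm

A 6-joint arm with a two-finger parallel gripper is mounted at the origin on the work surface. World frame = base frame: x ahead of the robot, y to its left, z up, the work surface at z = 0. Lengths are in m, angles in rad, forces in N, time in s.
With the tool pointing down it reaches from about 0.25 to 0.85 m from the base axis. Payload 12.5 kg.
Tool frame: the origin (TCP) lies on the centre line of the jaws, within the pads' length; the fingertips stand 22 mm ahead of it and the grasp point (between the pads) lies 3 mm ahead of it; y points along the fingers, z is the direction in which the jaws open and shut, and the axes are right-handed (so a half turn about y gives the same grasp; the last joint's range is limited). The gripper opens to 93 mm and grips with 3 to 60 N. Pads are 15 mm wide; open, the fingers measure 128 mm over their backs; the gripper's body (75 mm by 188 mm) begins 65 mm behind the grasp point.
Start: joints at [-1.426, 0.351, 1.652, -0, 1.139, -0.085], TCP at [0.125, -0.536, 0.241] pointing down, gripper open.
Joint ranges: [-2.75, 2.75], [-0.79, 2.1], [0.01, 2.65], [-1.57, 4.71], [0.07, 3.14], [-2.87, 2.87]. Speed limits (rad/s): [2.22, 2.22, 2.79, 3.14, 3.14, 3.14].

### API

Orientations are given as a rotation vector (axis times angle).
In Python, from bench import manip, optics gives the robot as it stands.
- The arm moves only by the tool send_rows, never from a script. Its arguments are lists of equal length, an entry for each row: "gripper": the closure, from -1 (fully open) to 1 (shut), so that 0 is half open; "translation": the shift along the tool's x, y, z normalised to -1 to 1, where 1 is 0.06 m, a list of three; "turn": the turn about the tool's y normalised to -1 to 1, where 1 is 0.1 rad. A call has 1 to 10 rows; each row shifts and turns the pose as measured when the row begins, along the tool's axes as they then stand; what a row does not reach is not made up. A row lasts 1/8 s, in which the tool goes at most 62.5 mm and 10.7 degrees, less where a joint would pass 70% of its speed; a pose out of reach is approached as far as the arm can. A call with a number of a shift or a turn outside -1 to 1 is refused whole. A call with a gripper value outside its range is refused whole. The fingers move at their own pace and stop on an object; "newtons" is the grip in N (left out, the last holds). Time passes only in rows, so rows that do not move let the fingers close. It gives the time, the measured TCP pose, the force and the opening at its end, in the units of the state.
- manip.observe(): the state, without advancing time (a new reading comes with each control period).
- optics.snapshot(name): name is "scene" or "side" or "wrist"; returns the picture (400x640x3 uint8, red, green, blue); there is no depth.
- optics.get_calibration(name): a dict with "fovy" (degrees; the focal length in pixels is half the picture's height over the tangent of half this angle, whatever the lens; pixels are square), "cx", "cy" (the principal point, pixels), "k1" (the pictures are not rectified: a ray, as slopes to the right and down, at radius r is drawn at 1 + k1 r^2 times it, then the intrinsics apply), "R" (3x3) and "t" (3): a world point X has camera coordinates R X + t. Camera axes: x right, y down, z forward; pixel columns grow to the right and rows downward; lengths in m; the calibration is good to about 2 mm. A picture is of the moment at which its call begins: read the wrist's pose just before it. get_calibration takes no time and is no camera call; for the wrist camera it gives the pose at the moment of the call.
- manip.job_done(): hands the job in, once; it reports no verdict.
The state is a dict: "clock": time; "qpos": joint angles; "qd": joint speeds; "joint_efforts": joint torques, N m; "tcp_pos": TCP position; "eef_rot": TCP orientation; "wrist_force": force on the tool from outside, world axes, zero at the start; "wrist_torque": the same for the moment, N m; "opening": opening from 0.0 (shut) to 1.0 (fully open).
Only numpy, scipy, OpenCV 4.12 (cv2) and the standard library are available. Lean on these libraries where they do the work, as an engineer would, in place of code of your own. Each camera call takes 0.05 s, during which the arm holds its last target.

## Working session

There is one attempt and no reset: what is moved stays moved. The work goes in short steps, Python scripts to look and compute and a tool call to move; the robot and the scene stay as the last step left them, time stands still between calls to the robot, and variables do not carry over. Pictures are saved under pics/ and viewed, and the job is handed in when it is done.

Besides the shell and the picture viewer there is one more tool, called after "Request:" as a command line: name --pt "numbers of a row" for each row, then --argument value for the rest. send_rows: Moves the arm, as the interface text tells. Scaled input: -1 to 1 covers 0.06 m each way for a shift and 0.1 rad each way for a turn. Its arguments: {"type":"object","properties":{"gripper":{"type":"array","items":{"type":"number"}},"translation":{"type":"array","items":{"type":"array","items":{"type":"number"}}},"turn":{"type":"array","items":{"type":"number"}},"newtons":{"type":"number"}},"required":["gripper","translation","turn"]}

```bash
ls; mkdir -p pics
python3 - <<'E'
from bench import manip, optics
import cv2
print(manip.observe())
for n in ["scene","side","wrist"]:
    c=optics.get_calibration(n); print(n,c)
    im=optics.snapshot(n); cv2.imwrite(f"pics/{n}0.png",im[:,:,::-1])
E
```

```text
pics
{'clock': 0.0, 'qpos': array([-1.42564560e+00,  3.51225009e-01,  1.65244302e+00, -2.18824606e-06,
        1.13910364e+00, -8.45662140e-02]), 'qd': array([-0.00073307,  0.00045843, -0.00065896, -0.00109764, -0.00082101,
       -0.00071663]), 'joint_efforts': array([ 8.03328312e-04, -4.97327507e+01, -2.85255146e+01,  6.99421903e-02,
        2.57246371e-02, -1.27176199e-04]), 'tcp_pos': array([ 0.12523071, -0.53521477,  0.24010037]), 'eef_rot': array([-0.24228111,  2.10099572, -2.09850492]), 'wrist_force': array([ 0.05407282, -0.21285458,  0.14325543]), 'wrist_torque': array([ 0.03126962, -0.01425166,  0.06946562]), 'opening': 1.0008965639172902}
scene {'fovy': 50.39985074925123, 'cx': 313.4576607110232, 'cy': 190.29138373123948, 'k1': 0.023806332403992696, 'R': array([[ 0.80668606,  0.59095129,  0.00584637],
       [ 0.45890755, -0.62014336, -0.63625945],
       [-0.37237275,  0.51594457, -0.771453  ]]), 't': array([-0.40696877, -0.27721792,  1.15882328])}
side {'fovy': 48.71646024668566, 'cx': 315.9675965726108, 'cy': 197.5903780051943, 'k1': -0.1053922540126817, 'R': array([[ 0.98169832, -0.19042076,  0.00288829],
       [-0.11678165, -0.61389959, -0.78069798],
       [ 0.15043422,  0.7660726 , -0.62490185]]), 't': array([-0.58269539,  0.05913023,  0.95984553])}
wrist {'fovy': 67.01258879269768, 'cx': 322.52500534945636, 'cy': 202.66128031780218, 'k1': -0.05509989916773813, 'R': array([[ 2.28430459e-01, -9.73560106e-01, -4.96073199e-04],
       [-9.38209863e-01, -2.20272089e-01,  2.66912832e-01],
       [-2.59964956e-01, -6.05056000e-02, -9.63720548e-01]]), 't': array([-0.5486116 , -0.03192975,  0.39049388])}
```

View pics/scene0.png

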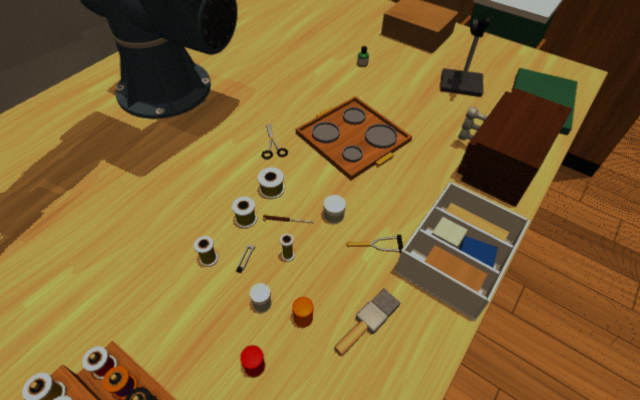

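View pics/side0.png

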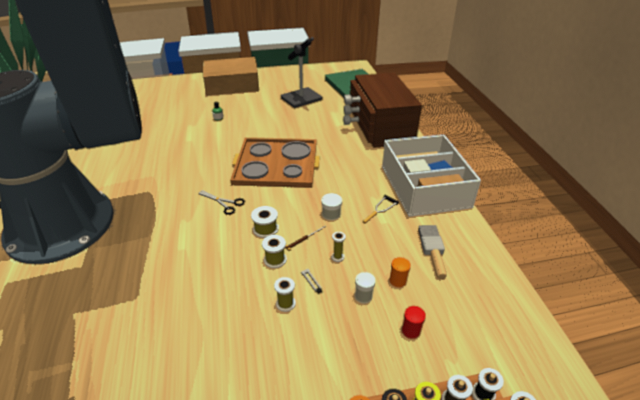

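View pics/wrist0.png

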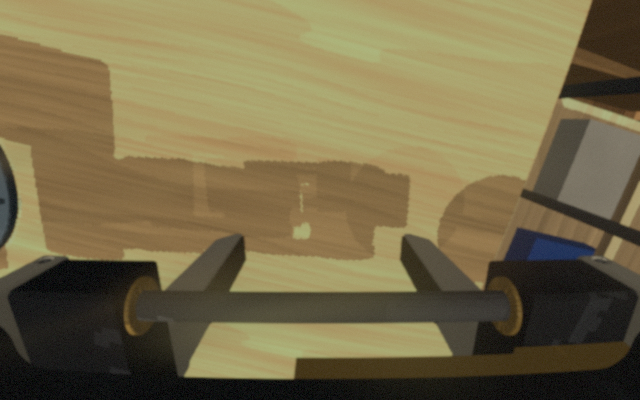

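The scene view shows spools with holes at about (271,182) wide, (244,211) medium, (206,250) small and (287,247) slim. Jars are at (334,208) and (260,297), and the caddy is around (354,135).

```bash
cat > h.py <<'E'
import numpy as np, cv2
from bench import manip, optics
def K(c):
    f=200/np.tan(np.radians(c['fovy'])/2); return f
def rays(c,px):
    px=np.atleast_2d(px).astype(float); f=K(c)
    d=(px-[c['cx'],c['cy']])/f; u=d.copy()
    for _ in range(20): u=d/(1+c['k1']*(u**2).sum(1,keepdims=True))
    R=np.array(c['R']); t=np.array(c['t'])
    return -R.T@t, np.c_[u,np.ones(len(u))]@R
def plane(c,px,z):
    o,d=rays(c,px); return o+d*((z-o[2])/d[:,2])[:,None]
def proj(c,X):
    X=np.atleast_2d(X)@np.array(c['R']).T+c['t']; u=X[:,:2]/X[:,2:]
    return u*(1+c['k1']*(u**2).sum(1,keepdims=True))*K(c)+[c['cx'],c['cy']]
E
python3 - <<'E'
import cv2,numpy as np
a=cv2.imread('pics/scene0.png'); b=cv2.imread('pics/side0.png')
cv2.imwrite('pics/z1.png',cv2.resize(a[90:330,180:420],(720,720),interpolation=cv2.INTER_CUBIC)[:600])
cv2.imwrite('pics/z2.png',cv2.resize(b[125:315,220:430],None,fx=3,fy=3,interpolation=cv2.INTER_CUBIC))
for n,im in (('scene',a),('side',b)):
    hsv=cv2.cvtColor(im,cv2.COLOR_BGR2HSV)
    m=((hsv[...,1]<60)&(hsv[...,2]>130)).astype('uint8')
    N,l,s,c=cv2.connectedComponentsWithStats(m)
    for i in range(1,N):
        if s[i,4]>60: print(n,s[i],c[i].round(1))
E
```

```text
scene [492   0  69  17 635] [532.8   5.4]
scene [258 167  26  20 303] [270.1 176.8]
scene [402 182 128 119 875] [464.7 245. ]
scene [324 195  22  18 301] [334.3 203.4]
scene [232 197  23  18 229] [242.9 205.4]
scene [436 207  77  40 177] [474.7 226.9]
scene [420 217  79  57 777] [452.3 236.7]
scene [194 236  19  16 156] [203.1 244. ]
scene [250 283  20  19 303] [259.4 292.3]
scene [359 303  25  27 250] [372.1 316.4]
scene [ 82 346  25  25 288] [ 94.2 358.5]
scene [ 22 373  29  27 371] [ 36.5 386.6]
scene [ 54 382  18  18  87] [ 62.8 394. ]
side [248  28  60  19 877] [276.7  36.5]
side [178  32  62  21 946] [209.   41.6]
side [120  38  45  20 662] [141.6  47. ]
side [ 385  135   96   55 1365] [427.8 163.4]
side [282 145  27  11 219] [295.5 150.2]
side [252 146  17   7  94] [260.2 149.1]
side [242 165  24  11 188] [254.4 169.8]
side [285 168  15   6  71] [292.2 170.6]
side [321 193  21  15 239] [331.4 200. ]
side [251 206  27  18 323] [263.9 214.6]
side [254 224  32  29 317] [272.6 241.2]
side [420 226  24  24 403] [431.2 237.9]
side [332 232  14  10  75] [338.5 236.6]
side [302 269  18  20  63] [309.1 277.1]
side [355 272  20  17 264] [365. 280.]
side [274 277  21  17 203] [284.  285.1]
side [479 368  25  23 306] [490.8 379.3]
side [447 375  32  25 361] [460.7 386.8]
side [511 391  25   9 130] [521.7 395.2]
```

View pics/z1.png

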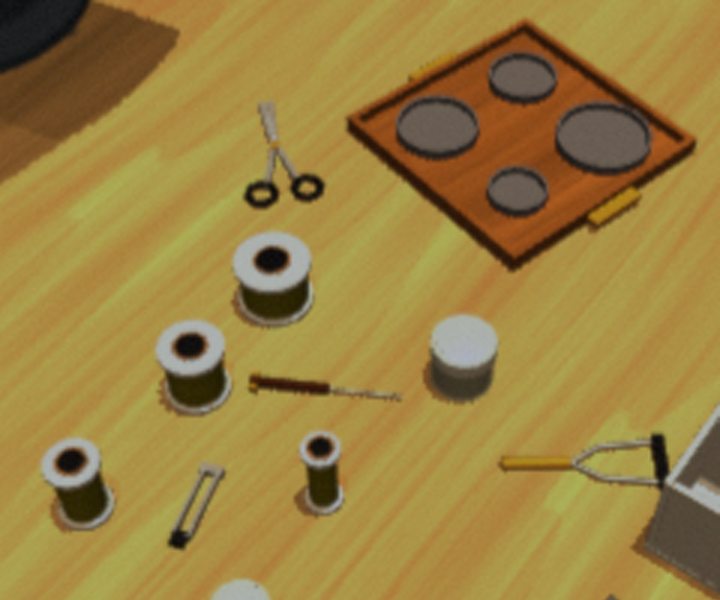

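View pics/z2.png

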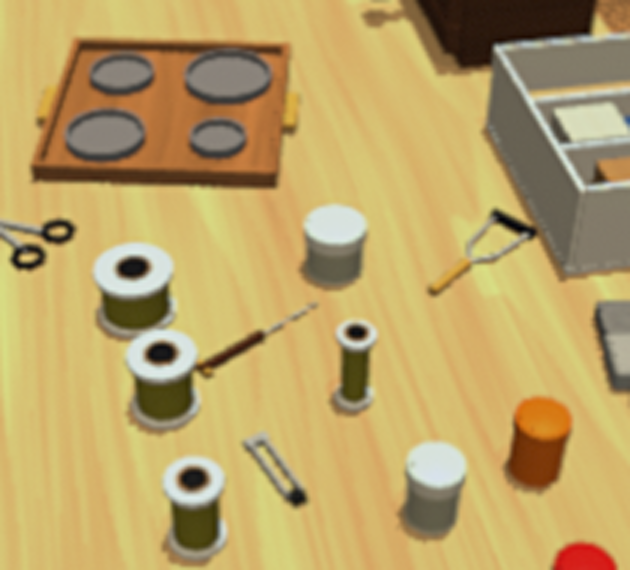

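```bash
cat > meas.py <<'E'
from h import *
from scipy.optimize import least_squares
def white(im,thr=130,s=60):
    hsv=cv2.cvtColor(im,cv2.COLOR_BGR2HSV); return ((hsv[...,1]<s)&(hsv[...,2]>thr)).astype('uint8')
def grey(im):
    hsv=cv2.cvtColor(im,cv2.COLOR_BGR2HSV); return ((hsv[...,1]<75)&(hsv[...,2]>60)).astype('uint8')
def circ(P,r=None):
    p0=P.mean(0)
    if r is None:
        s=least_squares(lambda q:np.hypot(*(P-q[:2]).T)-q[2],[*p0,.03],loss='soft_l1',f_scale=.001)
        return s.x, np.sqrt((s.fun**2).mean())
    s=least_squares(lambda q:np.hypot(*(P-q[:2]).T)-r,p0,loss='soft_l1',f_scale=.001)
    return s.x, np.sqrt((s.fun**2).mean())
def comp(mask,xy,w=16,clip=None):
    # comp whose box contains xy
    N,l,s,c=cv2.connectedComponentsWithStats(mask)
    best=None
    for i in range(1,N):
        x,y,ww,hh,a=s[i]
        if x-1<=xy[0]<=x+ww and y-1<=xy[1]<=y+hh and 30<a<3000 and ww<70:
            if best is None or a>s[best,4]: best=i
    if best is None: return None
    cs,_=cv2.findContours((l==best).astype('uint8'),cv2.RETR_EXTERNAL,cv2.CHAIN_APPROX_NONE)
    return cv2.convexHull(max(cs,key=len))[:,0]
E
python3 - <<'E'
from meas import *
a=cv2.imread('pics/scene0.png'); b=cv2.imread('pics/side0.png')
c1=optics.get_calibration('scene');c2=optics.get_calibration('side')
T={'wide':((270,177),.042),'medium':((243,205),.048),'small':((204,243),.054),'slim':((287,239),.060),'jarL':((334,203),.044),'jarS':((259,292),.050)}
for n,(xy,h) in T.items():
    for nm,im,c in (('sc',a,c1),('sd',b,c2)):
        g=np.array(xy)
        if nm=='sd': g=proj(c2,plane(c1,xy,h))[0]
        hu=comp(white(im,125 if nm=='sc' else 150),g)
        if hu is None: print(n,nm,'none',g);continue
        q,r=circ(plane(c,hu,h)[:,:2]); print(n,nm,q.round(4),r.round(4))
S=[(323,132),(354,115.5),(381,135.5),(352.5,153.5)]
for xy in S:
    for nm,im,c in (('sc',a,c1),('sd',b,c2)):
        g=np.array(xy)
        if nm=='sd': g=proj(c2,plane(c1,xy,.012))[0]
        hu=comp(grey(im),g)
        if hu is None: print(xy,nm,'none');continue
        q,r=circ(plane(c,hu,.014)[:,:2]); print(xy,nm,q.round(4),r.round(4),len(hu))
E
```

```text
wide sc [ 0.4634 -0.1     0.0273] 0.0002
wide sd [ 0.4626 -0.1019  0.0281] 0.0002
medium sc [ 0.4728 -0.1942  0.0222] 0.0003
medium sd [ 0.4721 -0.1935  0.0246] 0.0096
small sc [ 0.4782 -0.3067  0.0172] 0.0002
small sd [ 0.4772 -0.3087  0.0181] 0.0002
slim sc [ 0.5971 -0.2113  0.0122] 0.0002
slim sd [ 0.5963 -0.2133  0.0129] 0.0002
jarL sc [ 0.6147 -0.0799  0.0218] 0.0002
jarL sd [ 0.6118 -0.083   0.023 ] 0.0005
jarS sc [ 0.6226 -0.3172  0.0171] 0.0002
jarS sd [ 0.6198 -0.3205  0.0178] 0.0003
(323, 132) sc [0.4607 0.1086 0.0302] 0.0008 15
(323, 132) sd [0.4572 0.1066 0.0344] 0.0014 16
(354, 115.5) sc [0.4834 0.2011 0.0259] 0.0014 14
(354, 115.5) sd [0.4809 0.1979 0.0289] 0.0016 18
(381, 135.5) sc [0.5754 0.1793 0.036 ] 0.0016 17
(381, 135.5) sd [0.5734 0.179  0.0405] 0.0027 17
(352.5, 153.5) sc [0.5516 0.0881 0.0221] 0.0012 12
(352.5, 153.5) sd [0.5497 0.0857 0.024 ] 0.0019 15
```

```bash
cat > go.py <<'E'
import sys
from h import *
from scipy.spatial.transform import Rotation as Ro
s=manip.observe(); R=Ro.from_rotvec(s['eef_rot']).as_matrix()
print('t',round(s['clock'],2),'tcp',s['tcp_pos'].round(4),'open',round(s['opening'],3),'F',s['wrist_force'].round(1))
print('x',R[:,0].round(3),'y',R[:,1].round(3),'z',R[:,2].round(3),'jaw yaw deg',round(float(np.degrees(np.arctan2(R[1,2],R[0,2]))),1),'q6',s['qpos'][5].round(2))
if len(sys.argv)>3:
    g=np.array([float(v) for v in sys.argv[1:4]]); d=R.T@(g-s['tcp_pos']); print('units',(d/.06).round(2),'mm',(d*1000).round(1))
if len(sys.argv)>4:
    a=np.radians(float(sys.argv[4])); zz=R.T@[np.cos(a),np.sin(a),0]; th=np.arctan2(zz[0],zz[2]); print('turn units',round(th/.1,2))
E
python3 go.py .463 -.101 .12 0
```

```text
t 0.15 tcp [ 0.1253 -0.5353  0.2402] open 1.001 F [ 0.1  0.6 -0.1]
x [-0.974 -0.228 -0.   ] y [-0.     0.001 -1.   ] z [ 0.228 -0.974 -0.001] jaw yaw deg -76.8 q6 -0.08
units [-7.13  2.01 -5.76] mm [-427.8  120.5 -345.9]
turn units -13.41
```

Request:
send_rows --gripper '[-1, -1, -1, -1]' --pt "0 0 0" --pt "0 0 0" --pt "0 0 0" --pt "0 0 0" --turn '[-0.83, -0.83, -0.83, -0.83]' --newtons 20

```text
clock: 0.65
tcp_pos: [0.1252, -0.5347, 0.2393]
eef_rot: [-0.557, 1.9, -1.894]
wrist_force: [0.4, 0.6, -0.0]
opening: 1.0
```

```bash
python3 go.py .463 -.101 .13 -58
```

```text
t 0.65 tcp [ 0.1252 -0.5347  0.2393] open 1.0 F [ 0.4  0.6 -0. ]
x [-0.841 -0.541 -0.001] y [-0.     0.003 -1.   ] z [ 0.541 -0.841 -0.003] jaw yaw deg -57.2 q6 -0.43
units [-8.64  1.84 -3.03] mm [-518.7  110.4 -181.7]
turn units 0.13
```

Request:
send_rows --gripper '[-1, -1, -1, -1, -1, -1, -1, -1, -1, -1]' --pt "-0.9 0.1 -0.3" --pt "-0.9 0.2 -0.3" --pt "-0.9 0.2 -0.3" --pt "-0.9 0.2 -0.3" --pt "-0.9 0.2 -0.3" --pt "-0.9 0.2 -0.3" --pt "-0.9 0.2 -0.3" --pt "-0.9 0.2 -0.3" --pt "-0.9 0.2 -0.3" --pt "-0.6 0.1 -0.3" --turn '[0.13, 0, 0, 0, 0, 0, 0, 0, 0, 0]'

```text
clock: 1.9
tcp_pos: [0.4809, -0.0933, 0.1285]
eef_rot: [-0.541, 1.908, -1.907]
wrist_force: [-0.0, -1.2, 0.1]
opening: 1.0
```

```bash
python3 go.py .463 -.101 .033 -58
```

```text
t 1.9 tcp [ 0.4809 -0.0933  0.1285] open 1.0 F [-0.  -1.2  0.1]
x [-0.85  -0.526 -0.001] y [ 0.001  0.    -1.   ] z [ 0.526 -0.85   0.   ] jaw yaw deg -58.2 q6 0.73
units [ 0.32  1.59 -0.05] mm [19.4 95.5 -2.9]
turn units -0.04
```

Request:
send_rows --gripper '[-1, -1, -1]' --pt "0.32 0 -0.05" --pt "0 0.4 0" --pt "0 0 0" --turn '[0, 0, 0]'

```text
clock: 2.28
tcp_pos: [0.4636, -0.0979, 0.1033]
eef_rot: [-0.547, 1.905, -1.903]
wrist_force: [0.7, -0.4, 0.6]
opening: 1.001
```

```bash
python3 go.py .463 -.101 .033 -58
python3 - <<'E'
from h import *
for n in ('side','wrist'):
    cv2.imwrite(f'pics/{n}1.png',optics.snapshot(n)[:,:,::-1])
E
```

```text
t 2.27 tcp [ 0.4636 -0.0979  0.1033] open 1.001 F [ 0.7 -0.4  0.6]
x [-0.847 -0.531 -0.   ] y [-0.     0.001 -1.   ] z [ 0.531 -0.847 -0.001] jaw yaw deg -57.9 q6 0.7
units [0.04 1.17 0.04] mm [ 2.2 70.3  2.4]
turn units 0.01
```

View pics/wrist1.png

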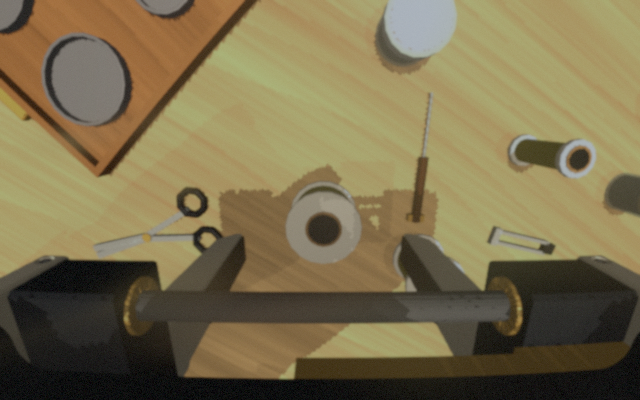

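View pics/side1.png

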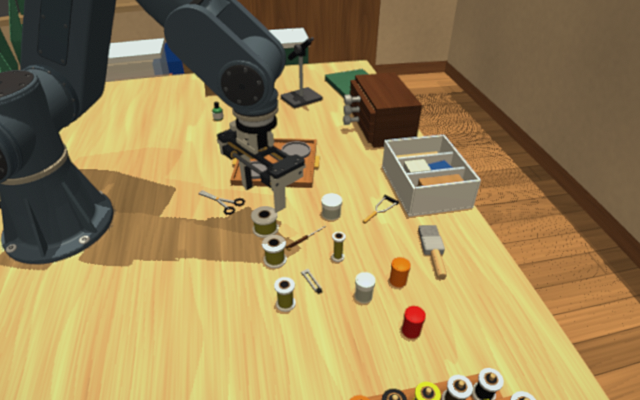

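The wrist picture shows the wide spool's top at (324,227), centred between the fingers, and the medium spool lies clear behind the right finger.

Run:
```python
from h import *
c=optics.get_calibration('wrist')
print(plane(c,[(324,228),(323,229)],.042), plane(c,[(577,158)],.06),plane(c,[(420,25)],.044),plane(c,[(86,78)],.014))
```

```text
[[ 0.46276752 -0.09974196  0.042     ]
 [ 0.46172461 -0.09953626  0.042     ]] [[ 0.59642828 -0.21077447  0.06      ]] [[ 0.60794151 -0.07888564  0.044     ]] [[0.45980007 0.11089557 0.014     ]]
```

Request:
send_rows --gripper '[-1, -1, -1]' --pt "0.04 0.55 0.04" --pt "0 0.6 0" --pt "0 0 0" --turn '[0, 0, 0]'

```text
clock: 2.75
tcp_pos: [0.4664, -0.1029, 0.0373]
eef_rot: [-0.539, 1.899, -1.906]
wrist_force: [-0.2, 0.2, 0.1]
opening: 0.999
```

```bash
python3 go.py .463 -.101 .033 -58
```

```text
t 2.75 tcp [ 0.4664 -0.1029  0.0373] open 0.999 F [-0.2  0.2  0.1]
x [-0.848 -0.53  -0.006] y [ 0.008 -0.002 -1.   ] z [ 0.53  -0.848  0.006] jaw yaw deg -58.0 q6 0.7
units [ 0.03  0.07 -0.06] mm [ 1.9  4.3 -3.4]
turn units 0.0
```

Request:
send_rows --gripper '[-1, 1, 1, 1, 1, 1, 1, 1]' --pt "0.03 0.07 -0.06" --pt "0 0 0" --pt "0 0 0" --pt "0 0 0" --pt "0 0 0" --pt "0 0 0" --pt "0 0 0" --pt "0 0 0" --turn '[0, 0, 0, 0, 0, 0, 0, 0]' --newtons 20

```text
clock: 3.75
tcp_pos: [0.465, -0.1014, 0.0372]
eef_rot: [-0.533, 1.894, -1.908]
wrist_force: [0.4, -0.4, 0.8]
opening: 0.599
```

Request:
send_rows --gripper '[1, 1, 1]' --pt "0 -0.6 0" --pt "0 -0.9 0" --pt "0 0 0" --turn '[0, 0, 0]'

```text
clock: 4.12
tcp_pos: [0.4634, -0.101, 0.1289]
eef_rot: [-0.535, 1.895, -1.907]
wrist_force: [0.4, -0.2, -1.1]
opening: 0.598
```

```bash
python3 go.py .574 .179 .13 -58
```

```text
t 4.12 tcp [ 0.4634 -0.101   0.1289] open 0.598 F [ 0.4 -0.2 -1.1]
x [-0.848 -0.53  -0.009] y [ 0.012 -0.003 -1.   ] z [ 0.53  -0.848  0.009] jaw yaw deg -58.0 q6 0.7
units [-4.04 -0.01 -2.98] mm [-242.2   -0.6 -178.9]
turn units 0.0
```

Request:
send_rows --gripper '[1, 1, 1, 1, 1, 1, 1, 1]' --pt "-0.6 0 -0.45" --pt "-0.6 0 -0.45" --pt "-0.6 0 -0.45" --pt "-0.6 0 -0.45" --pt "-0.6 0 -0.45" --pt "-0.6 0 -0.45" --pt "-0.3 0 -0.2" --pt "0 0 0" --turn '[0, 0, 0, 0, 0, 0, 0, 0]'

```text
clock: 5.12
tcp_pos: [0.5691, 0.1784, 0.1185]
eef_rot: [-0.545, 1.902, -1.911]
wrist_force: [-0.3, -0.0, -1.3]
opening: 0.599
```

```bash
python3 go.py .574 .179 .046 -58
```

```text
t 5.12 tcp [0.5691 0.1784 0.1185] open 0.599 F [-0.3 -0.  -1.3]
x [-0.849 -0.528  0.002] y [ 0.001 -0.004 -1.   ] z [ 0.528 -0.849  0.004] jaw yaw deg -58.1 q6 1.25
units [-0.08  1.21  0.03] mm [-4.6 72.5  1.8]
turn units -0.02
```

Request:
send_rows --gripper '[1, 1, 1, 1]' --pt "-0.08 0.4 0.03" --pt "0 0.4 0" --pt "0 0.2 0" --pt "0 0 0" --turn '[0, 0, 0, 0]'

```text
clock: 5.62
tcp_pos: [0.572, 0.1759, 0.0541]
eef_rot: [-0.549, 1.905, -1.914]
wrist_force: [-0.2, 0.4, -0.8]
opening: 0.598
```

```bash
python3 go.py .574 .179 .046 -58;python3 - <<'E'
from h import *
for n in ('side','wrist'):
    cv2.imwrite(f'pics/{n}2.png',optics.snapshot(n)[:,:,::-1])
E
```

```text
t 5.62 tcp [0.572  0.1759 0.0541] open 0.598 F [-0.2  0.4 -0.8]
x [-0.85  -0.527  0.006] y [-0.004 -0.006 -1.   ] z [ 0.527 -0.85   0.003] jaw yaw deg -58.2 q6 1.24
units [-0.06  0.13 -0.03] mm [-3.4  8.1 -1.6]
turn units -0.03
```

View pics/wrist2.png

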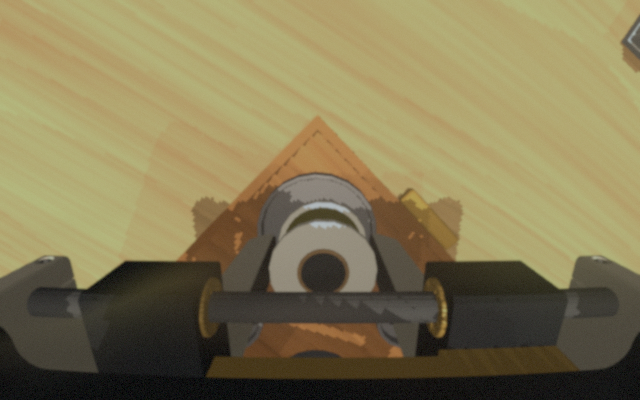

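The dish surrounds the held spool nearly evenly (dish mid x≈318, spool x≈323). I'll lower it and release.

Request:
send_rows --gripper '[1, 1, 0.2, -0.4, -0.4]' --pt "-0.05 0.12 -0.03" --pt "0 0 0" --pt "0 0 0" --pt "0 0 0" --pt "0 0 0" --turn '[0, 0, 0, 0, 0]'

```text
clock: 6.35
tcp_pos: [0.5755, 0.1798, 0.0497]
eef_rot: [-0.543, 1.902, -1.912]
wrist_force: [0.3, 0.4, -0.4]
opening: 0.696
```

Request:
send_rows --gripper '[-0.4, -1, -1, -1]' --pt "0 -0.3 0" --pt "0 -0.7 0" --pt "0 -0.4 0" --pt "0 0 0" --turn '[0, 0, 0, 0]'

```text
clock: 6.85
tcp_pos: [0.5759, 0.1803, 0.1398]
eef_rot: [-0.541, 1.901, -1.911]
wrist_force: [-0.1, -0.5, -0.3]
opening: 0.968
```

```bash
python3 go.py .4725 -.194 .13 -58;python3 - <<'E'
from h import *
for n in ('side','wrist'):
    cv2.imwrite(f'pics/{n}3.png',optics.snapshot(n)[:,:,::-1])
E
```

```text
t 6.85 tcp [0.5759 0.1803 0.1398] open 0.968 F [-0.1 -0.5 -0.3]
x [-0.85  -0.527 -0.001] y [ 0.004 -0.004 -1.   ] z [ 0.527 -0.85   0.006] jaw yaw deg -58.2 q6 1.25
units [4.75 0.18 4.39] mm [285.2  10.9 263.5]
turn units -0.03
```

View pics/wrist3.png

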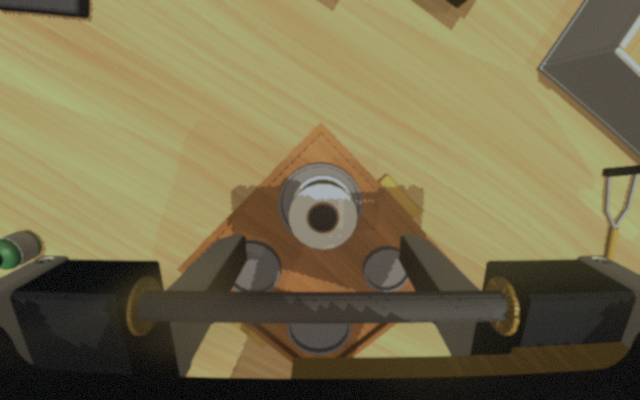

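The wide spool stands in its dish, with its top at (323,217) and the dish around (320,203). Next is the medium spool.

Run:
```python
from h import *
c=optics.get_calibration('wrist')
print(plane(c,[(323,217)],.051), plane(c,[(321,203)],.014),plane(c,[(386,268),(256,268),(320,328)],.012))
```

```text
[[0.57309673 0.17921087 0.051     ]] [[0.57336095 0.18126387 0.014     ]] [[0.54989419 0.09078335 0.012     ]
 [0.48207273 0.20048419 0.012     ]
 [0.45532606 0.10937618 0.012     ]]
```

Request:
send_rows --gripper '[-1, -1, -1, -1, -1, -1, -1, -1, -1]' --pt "0.6 0 0.6" --pt "0.6 0 0.6" --pt "0.6 0 0.6" --pt "0.6 0 0.6" --pt "0.6 0 0.6" --pt "0.6 0 0.5" --pt "0.6 0.1 0.5" --pt "0.5 0 0.4" --pt "0 0 0" --turn '[0, 0, 0, 0, 0, 0, 0, 0, 0]'

```text
clock: 8.07
tcp_pos: [0.4667, -0.2031, 0.1237]
eef_rot: [-0.559, 1.913, -1.909]
wrist_force: [-0.0, 0.3, -0.2]
opening: 1.002
```

```bash
python3 go.py .4725 -.195 .036 -58
```

```text
t 8.07 tcp [ 0.4667 -0.2031  0.1237] open 1.002 F [-0.   0.3 -0.2]
x [-0.849 -0.528  0.012] y [-0.013 -0.001 -1.   ] z [ 0.528 -0.849 -0.006] jaw yaw deg -58.1 q6 0.52
units [-0.17  1.46 -0.05] mm [-10.3  87.6  -3.3]
turn units -0.02
```

Request:
send_rows --gripper '[-1, -1, -1, -1]' --pt "-0.17 0.3 -0.05" --pt "0 0.6 0" --pt "0 0.5 0" --pt "0 0 0" --turn '[0, 0, 0, 0]'

```text
clock: 8.57
tcp_pos: [0.4733, -0.1893, 0.0328]
eef_rot: [-0.565, 1.915, -1.905]
wrist_force: [-0.6, 0.1, 0.8]
opening: 0.999
```

```bash
python3 go.py .4725 -.195 .036 -58
```

```text
t 8.57 tcp [ 0.4733 -0.1893  0.0328] open 0.999 F [-0.6  0.1  0.8]
x [-0.847 -0.531  0.014] y [-0.017  0.001 -1.   ] z [ 0.531 -0.847 -0.01 ] jaw yaw deg -57.9 q6 0.55
units [ 0.06 -0.05  0.07] mm [ 3.7 -3.2  4.4]
turn units 0.02
```

Request:
send_rows --gripper '[-1, 1, 1, 1, 1, 1, 1, 1, 1]' --pt "0.06 -0.05 0.07" --pt "0 0 0" --pt "0 0 0" --pt "0 0 0" --pt "0 0 0" --pt "0 0 0" --pt "0 0 0" --pt "0 0 0" --pt "0 0 0" --turn '[0, 0, 0, 0, 0, 0, 0, 0, 0]'

```text
clock: 9.7
tcp_pos: [0.4743, -0.1945, 0.0385]
eef_rot: [-0.563, 1.911, -1.905]
wrist_force: [-0.1, 1.7, 0.4]
opening: 0.496
```

Request:
send_rows --gripper '[1, 1, 1]' --pt "0 -0.6 0" --pt "0 -0.9 0" --pt "0 0 0" --turn '[0, 0, 0]'

```text
clock: 10.07
tcp_pos: [0.4752, -0.1943, 0.1302]
eef_rot: [-0.564, 1.913, -1.905]
wrist_force: [-0.0, -0.0, -1.3]
opening: 0.49
```

```bash
python3 go.py .459 .109 .13 -58
```

```text
t 10.07 tcp [ 0.4752 -0.1943  0.1302] open 0.49 F [-0.  -0.  -1.3]
x [-0.846 -0.532  0.013] y [-0.015 -0.    -1.   ] z [ 0.532 -0.847 -0.008] jaw yaw deg -57.8 q6 0.54
units [-2.46  0.01 -4.42] mm [-147.7    0.5 -265.3]
turn units 0.03
```

Request:
send_rows --gripper '[1, 1, 1, 1, 1, 1, 1, 1, 1]' --pt "-0.3 0 -0.6" --pt "-0.3 0 -0.6" --pt "-0.3 0 -0.6" --pt "-0.3 0 -0.6" --pt "-0.4 0 -0.6" --pt "-0.4 0 -0.6" --pt "-0.3 0 -0.5" --pt "-0.1 0 -0.3" --pt "0 0 0" --turn '[0, 0, 0, 0, 0, 0, 0, 0, 0]'

```text
clock: 11.2
tcp_pos: [0.4519, 0.1148, 0.1226]
eef_rot: [-0.574, 1.92, -1.906]
wrist_force: [0.8, 0.3, -0.1]
opening: 0.492
```

```bash
python3 go.py .459 .109 .06 -58
```

```text
t 11.2 tcp [0.4519 0.1148 0.1226] open 0.492 F [ 0.8  0.3 -0.1]
x [-0.847 -0.531  0.021] y [-0.025 -0.    -1.   ] z [ 0.531 -0.847 -0.013] jaw yaw deg -57.9 q6 1.15
units [-0.07  1.04  0.16] mm [-4.2 62.4  9.5]
turn units 0.02
```

Request:
send_rows --gripper '[1, 1, 1, 1]' --pt "-0.07 0.3 0.16" --pt "0 0.4 0" --pt "0 0.3 0" --pt "0 0 0" --turn '[0, 0, 0, 0]'

```text
clock: 11.7
tcp_pos: [0.4589, 0.1058, 0.0589]
eef_rot: [-0.575, 1.921, -1.908]
wrist_force: [-0.9, -0.9, -0.5]
opening: 0.488
```

```bash
python3 go.py .459 .109 .048 -58;python3 - <<'E'
from h import *
for n in ('side','wrist'):
    cv2.imwrite(f'pics/{n}4.png',optics.snapshot(n)[:,:,::-1])
E
```

```text
t 11.7 tcp [0.4589 0.1058 0.0589] open 0.488 F [-0.9 -0.9 -0.5]
x [-0.848 -0.53   0.023] y [-0.027 -0.001 -1.   ] z [ 0.53  -0.848 -0.014] jaw yaw deg -58.0 q6 1.14
units [-0.03  0.18 -0.04] mm [-2.1 10.9 -2.5]
turn units 0.0
```

View pics/wrist4.png

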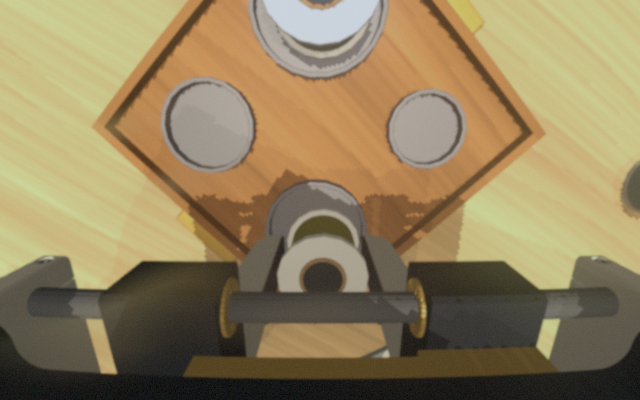

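The medium spool, with its top at (323,277), is over its dish, whose centre is at about x 317. The small dish is at (208,125) and the slim dish at (427,128).

Run:
```python
from h import *
c=optics.get_calibration('wrist')
print(plane(c,[(209,125),(427,128)],.013))
```

```text
[[0.48096638 0.20427404 0.013     ]
 [0.55081721 0.08932494 0.013     ]]
```

Request:
send_rows --gripper '[1, 1, 0.3, -0.3, -0.3]' --pt "-0.03 0.17 -0.04" --pt "0 0 0" --pt "0 0 0" --pt "0 0 0" --pt "0 0 0" --turn '[0, 0, 0, 0, 0]'

```text
clock: 12.42
tcp_pos: [0.4607, 0.1093, 0.0509]
eef_rot: [-0.57, 1.918, -1.907]
wrist_force: [-0.6, 0.5, -1.2]
opening: 0.636
```

Request:
send_rows --gripper '[-0.3, -1, -1, -1]' --pt "0 -0.3 0" --pt "0 -0.7 0" --pt "0 -0.4 0" --pt "0 0 0" --turn '[0, 0, 0, 0]'

```text
clock: 12.92
tcp_pos: [0.4625, 0.1093, 0.1373]
eef_rot: [-0.57, 1.918, -1.907]
wrist_force: [-0.6, 0.1, -0.2]
opening: 0.922
```

```bash
python3 go.py .478 -.308 .13 -58;python3 - <<'E'
from h import *
for n in ('side','wrist'):
    cv2.imwrite(f'pics/{n}5.png',optics.snapshot(n)[:,:,::-1])
E
```

```text
t 12.93 tcp [0.4625 0.1093 0.1373] open 0.922 F [-0.6  0.1 -0.2]
x [-0.848 -0.53   0.019] y [-0.022 -0.    -1.   ] z [ 0.53  -0.848 -0.011] jaw yaw deg -58.0 q6 1.14
units [3.47 0.12 6.03] mm [208.    7.  362.1]
turn units 0.01
```

View pics/wrist5.png

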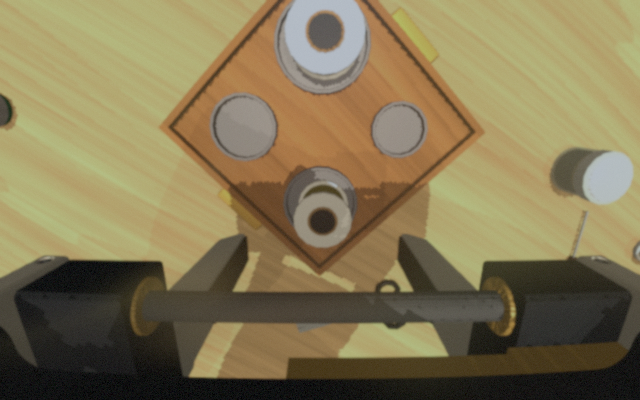

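Medium is in its dish (top at 323,221; dish at 321,203). Next is the small spool.

Request:
send_rows --gripper '[-1, -1, -1, -1, -1, -1, -1, -1, -1, -1]' --pt "0.4 0 0.7" --pt "0.4 0 0.7" --pt "0.4 0 0.7" --pt "0.4 0 0.7" --pt "0.4 0 0.7" --pt "0.4 0.05 0.7" --pt "0.4 0.05 0.7" --pt "0.4 0 0.6" --pt "0.2 0 0.4" --pt "0 0 0" --turn '[0, 0, 0, 0, 0, 0, 0, 0, 0, 0]'

```text
clock: 14.28
tcp_pos: [0.4711, -0.3099, 0.1137]
eef_rot: [-0.591, 1.936, -1.899]
wrist_force: [0.2, 0.9, -0.1]
opening: 1.002
```

```bash
python3 go.py .478 -.308 .036 -58
```

```text
t 14.28 tcp [ 0.4711 -0.3099  0.1137] open 1.002 F [ 0.2  0.9 -0.1]
x [-0.846 -0.532  0.032] y [-0.042  0.007 -0.999] z [ 0.531 -0.847 -0.029] jaw yaw deg -57.9 q6 0.37
units [-0.16  1.29  0.07] mm [-9.3 77.3  4.2]
turn units 0.03
```

Request:
send_rows --gripper '[-1, -1, -1, -1]' --pt "-0.16 0.2 0.07" --pt "0 0.6 0" --pt "0 0.4 0" --pt "0 0 0" --turn '[0, 0, 0, 0]'

```text
clock: 14.78
tcp_pos: [0.4792, -0.3022, 0.0351]
eef_rot: [-0.596, 1.939, -1.893]
wrist_force: [0.1, 0.2, 0.3]
opening: 1.0
```

```bash
python3 go.py .478 -.308 .036 -58;python3 - <<'E'
from h import *
for n in ('side','wrist'):
    cv2.imwrite(f'pics/{n}6.png',optics.snapshot(n)[:,:,::-1])
E
```

```text
t 14.78 tcp [ 0.4792 -0.3022  0.0351] open 1.0 F [0.1 0.2 0.3]
x [-0.844 -0.535  0.033] y [-0.046  0.01  -0.999] z [ 0.534 -0.845 -0.033] jaw yaw deg -57.7 q6 0.39
units [ 0.07 -0.01  0.07] mm [ 4.1 -0.9  4.2]
turn units 0.06
```

View pics/wrist6.png

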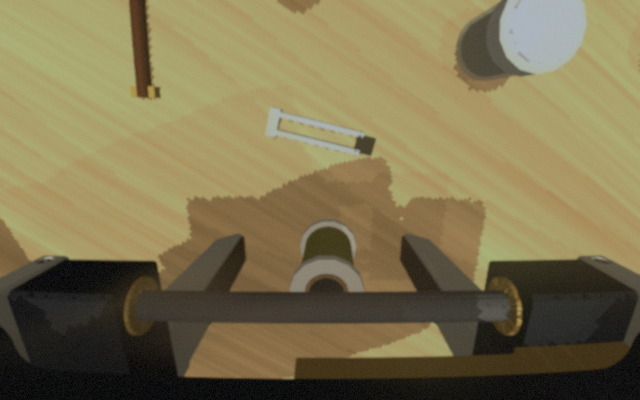

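The small spool sits between the fingers at about (326,280), and nothing is in the way.

Request:
send_rows --gripper '[-1, 1, 1, 1, 1, 1, 1, 1, 1]' --pt "0.07 0 0.07" --pt "0 0 0" --pt "0 0 0" --pt "0 0 0" --pt "0 0 0" --pt "0 0 0" --pt "0 0 0" --pt "0 0 0" --pt "0 0 0" --turn '[0, 0, 0, 0, 0, 0, 0, 0, 0]'

```text
clock: 16.0
tcp_pos: [0.48, -0.31, 0.0398]
eef_rot: [-0.591, 1.932, -1.898]
wrist_force: [-0.3, 0.5, 0.3]
opening: 0.384
```

```bash
python3 go.py .478 -.308 .13 -58
```

```text
t 16.0 tcp [ 0.48   -0.31    0.0398] open 0.384 F [-0.3  0.5  0.3]
x [-0.844 -0.535  0.03 ] y [-0.04   0.006 -0.999] z [ 0.534 -0.845 -0.026] jaw yaw deg -57.7 q6 0.38
units [ 0.06 -1.5  -0.08] mm [  3.3 -90.   -5.1]
turn units 0.06
```

Request:
send_rows --gripper '[1, 1, 1]' --pt "0 -0.6 0" --pt "0 -0.9 0" --pt "0 0 0" --turn '[0, 0, 0]'

```text
clock: 16.38
tcp_pos: [0.4834, -0.3104, 0.1315]
eef_rot: [-0.592, 1.933, -1.897]
wrist_force: [0.5, -0.7, -1.9]
opening: 0.386
```

```bash
python3 go.py .482 .201 .14 -58
```

```text
t 16.38 tcp [ 0.4834 -0.3104  0.1315] open 0.386 F [ 0.5 -0.7 -1.9]
x [-0.844 -0.535  0.031] y [-0.041  0.007 -0.999] z [ 0.534 -0.845 -0.028] jaw yaw deg -57.7 q6 0.38
units [-4.53 -0.08 -7.22] mm [-272.    -4.9 -433.1]
turn units 0.06
```

Request:
send_rows --gripper '[1, 1, 1, 1, 1, 1, 1, 1, 1, 1]' --pt "-0.5 -0.05 -0.8" --pt "-0.5 0 -0.8" --pt "-0.5 -0.05 -0.8" --pt "-0.5 0 -0.8" --pt "-0.5 -0.05 -0.8" --pt "-0.5 0 -0.8" --pt "-0.5 0 -0.8" --pt "-0.5 0 -0.8" --pt "-0.3 0 -0.5" --pt "0 0 0" --turn '[0, 0, 0, 0, 0, 0, 0, 0, 0, 0]'

```text
clock: 17.62
tcp_pos: [0.4763, 0.192, 0.1358]
eef_rot: [-0.6, 1.94, -1.899]
wrist_force: [0.5, 0.5, -0.1]
opening: 0.386
```

```bash
python3 go.py .482 .201 .065 -58
```

```text
t 17.62 tcp [0.4763 0.192  0.1358] open 0.386 F [ 0.5  0.5 -0.1]
x [-0.845 -0.533  0.039] y [-0.05   0.007 -0.999] z [ 0.532 -0.846 -0.032] jaw yaw deg -57.8 q6 1.28
units [-0.21  1.17 -0.04] mm [-12.4  70.4  -2.3]
turn units 0.04
```

Request:
send_rows --gripper '[1, 1, 1, 1]' --pt "-0.22 0.3 -0.03" --pt "0 0.5 0" --pt "0 0.35 0" --pt "0 0 0" --turn '[0, 0, 0, 0]'

```text
clock: 18.12
tcp_pos: [0.4821, 0.1974, 0.0621]
eef_rot: [-0.603, 1.941, -1.902]
wrist_force: [-0.7, 0.4, -0.3]
opening: 0.386
```

```bash
python3 go.py .483 .201 .049 -58;python3 - <<'E'
from h import *
for n in ('side','wrist'):
    cv2.imwrite(f'pics/{n}7.png',optics.snapshot(n)[:,:,::-1])
E
```

```text
t 18.12 tcp [0.4821 0.1974 0.0621] open 0.386 F [-0.7  0.4 -0.3]
x [-0.846 -0.532  0.043] y [-0.054  0.005 -0.999] z [ 0.531 -0.847 -0.033] jaw yaw deg -57.9 q6 1.28
units [-0.05  0.22 -0.04] mm [-3.2 13.  -2.1]
turn units 0.03
```

View pics/wrist7.png

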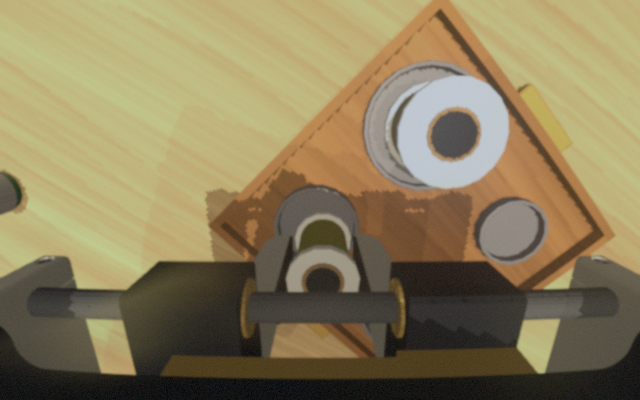

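The small spool is over its dish, about 7 px (5 mm) right of centre. I'll correct that with a shift along -z while lowering.

Request:
send_rows --gripper '[1, 1, 0.5, 0, 0]' --pt "-0.05 0.21 -0.08" --pt "0 0 0" --pt "0 0 0" --pt "0 0 0" --pt "0 0 0" --turn '[0, 0, 0, 0, 0]'

```text
clock: 18.85
tcp_pos: [0.4837, 0.2041, 0.0524]
eef_rot: [-0.596, 1.939, -1.9]
wrist_force: [-0.3, 1.0, -0.4]
opening: 0.493
```

Request:
send_rows --gripper '[-0.1, -0.6, -1, -1]' --pt "0 -0.3 0" --pt "0 -0.7 0" --pt "0 -0.5 0" --pt "0 0 0" --turn '[0, 0, 0, 0]'

```text
clock: 19.35
tcp_pos: [0.4886, 0.2035, 0.1487]
eef_rot: [-0.593, 1.938, -1.899]
wrist_force: [0.2, 1.2, -1.0]
opening: 0.822
```

```bash
python3 go.py .5965 -.212 .13 -58;python3 - <<'E'
from h import *
for n in ('side','wrist'):
    cv2.imwrite(f'pics/{n}8.png',optics.snapshot(n)[:,:,::-1])
E
```

```text
t 19.35 tcp [0.4886 0.2035 0.1487] open 0.822 F [ 0.2  1.2 -1. ]
x [-0.846 -0.532  0.034] y [-0.045  0.007 -0.999] z [ 0.531 -0.847 -0.03 ] jaw yaw deg -57.9 q6 1.29
units [2.15 0.18 6.83] mm [128.9  10.7 409.7]
turn units 0.02
```

View pics/wrist8.png

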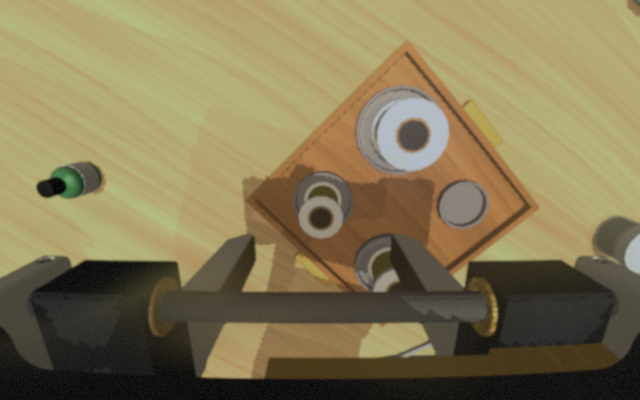

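The small spool (top at 320,217) stands in its dish. Next is the slim spool.

Request:
send_rows --gripper '[-1, -1, -1, -1, -1, -1, -1, -1, -1, -1]' --pt "0.25 0 0.8" --pt "0.25 0 0.8" --pt "0.25 0 0.8" --pt "0.25 0 0.8" --pt "0.25 0 0.8" --pt "0.25 0 0.8" --pt "0.25 0 0.8" --pt "0.25 0 0.8" --pt "0.1 0 0.4" --pt "0 0 0" --turn '[0, 0, 0, 0, 0, 0, 0, 0, 0, 0]'

```text
clock: 20.7
tcp_pos: [0.5946, -0.2213, 0.1252]
eef_rot: [-0.617, 1.953, -1.896]
wrist_force: [-0.6, 0.2, -0.7]
opening: 1.004
```

```bash
python3 go.py .5965 -.212 .09 -58
```

```text
t 20.7 tcp [ 0.5946 -0.2213  0.1252] open 1.004 F [-0.6  0.2 -0.7]
x [-0.844 -0.533  0.051] y [-0.067  0.01  -0.998] z [ 0.531 -0.846 -0.045] jaw yaw deg -57.9 q6 0.6
units [-0.14  0.58 -0.09] mm [-8.3 35.1 -5.3]
turn units 0.05
```

Request:
send_rows --gripper '[-1, -1, -1, -1]' --pt "-0.14 0.4 -0.09" --pt "0 0.6 0" --pt "0 0.45 0" --pt "0 0 0" --turn '[0, 0, 0, 0]'

```text
clock: 21.2
tcp_pos: [0.5905, -0.2064, 0.0334]
eef_rot: [-0.624, 1.957, -1.892]
wrist_force: [-0.7, -0.2, -0.0]
opening: 1.002
```

```bash
python3 go.py .5965 -.212 .036 -58;python3 - <<'E'
from h import *
for n in ('side','wrist'):
    cv2.imwrite(f'pics/{n}9.png',optics.snapshot(n)[:,:,::-1])
E
```

```text
t 21.2 tcp [ 0.5905 -0.2064  0.0334] open 1.002 F [-0.7 -0.2 -0. ]
x [-0.843 -0.535  0.054] y [-0.072  0.013 -0.997] z [ 0.533 -0.845 -0.05 ] jaw yaw deg -57.8 q6 0.62
units [-0.03 -0.05  0.13] mm [-1.9 -3.1  7.8]
turn units 0.07
```

View pics/wrist9.png

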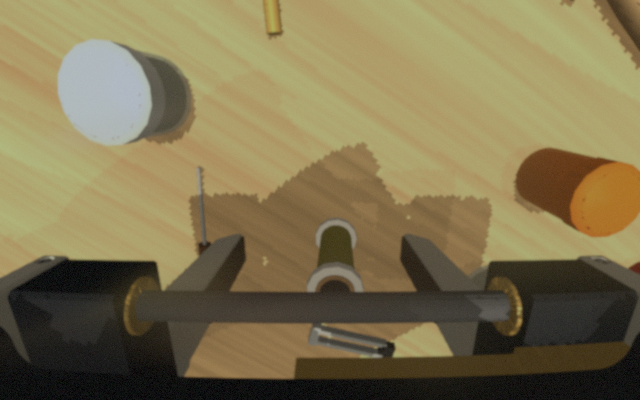

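Slim is between the jaws at x≈335, and a +z shift of about 8 mm centres it. I'll raise slightly as well and then close.

Request:
send_rows --gripper '[-1, -1, 1, 1, 1, 1, 1, 1, 1, 1]' --pt "-0.03 -0.09 0.13" --pt "0 0 0" --pt "0 0 0" --pt "0 0 0" --pt "0 0 0" --pt "0 0 0" --pt "0 0 0" --pt "0 0 0" --pt "0 0 0" --pt "0 0 0" --turn '[0, 0, 0, 0, 0, 0, 0, 0, 0, 0]'

```text
clock: 22.55
tcp_pos: [0.6, -0.2137, 0.0445]
eef_rot: [-0.616, 1.95, -1.896]
wrist_force: [0.4, -0.0, 0.1]
opening: 0.274
```

```bash
python3 go.py .5965 -.212 .13 -58
```

```text
t 22.55 tcp [ 0.6    -0.2137  0.0445] open 0.274 F [ 0.4 -0.   0.1]
x [-0.844 -0.535  0.049] y [-0.064  0.01  -0.998] z [ 0.533 -0.845 -0.042] jaw yaw deg -57.7 q6 0.61
units [ 0.1  -1.42 -0.12] mm [  6.2 -85.1  -6.9]
turn units 0.07
```

Request:
send_rows --gripper '[1, 1, 1]' --pt "0 -0.6 0" --pt "0 -1 0" --pt "0 0 0" --turn '[0, 0, 0]'

```text
clock: 22.92
tcp_pos: [0.6061, -0.2146, 0.1423]
eef_rot: [-0.617, 1.951, -1.895]
wrist_force: [-0.0, -0.0, -1.7]
opening: 0.277
```

```bash
python3 go.py .5505 .0885 .14 -58;python3 - <<'E'
from h import *
for n in ('side','wrist'):
    cv2.imwrite(f'pics/{n}10.png',optics.snapshot(n)[:,:,::-1])
E
```

```text
t 22.93 tcp [ 0.6061 -0.2146  0.1423] open 0.277 F [-0.  -0.  -1.7]
x [-0.843 -0.535  0.05 ] y [-0.065  0.01  -0.998] z [ 0.533 -0.845 -0.043] jaw yaw deg -57.7 q6 0.61
units [-1.92  0.15 -4.76] mm [-115.3    8.9 -285.6]
turn units 0.07
```

View pics/side10.png

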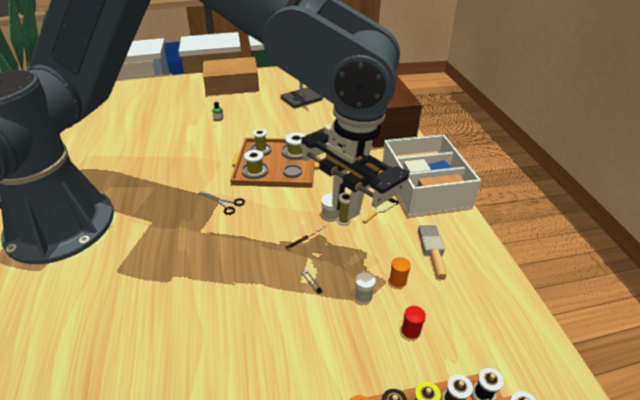

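Slim is lifted, and the other three spools stand in the caddy, with the empty dish at (291,171).

Request:
send_rows --gripper '[1, 1, 1, 1, 1, 1, 1, 1]' --pt "-0.3 0 -0.8" --pt "-0.3 0 -0.8" --pt "-0.3 0 -0.8" --pt "-0.3 0 -0.8" --pt "-0.3 0 -0.8" --pt "-0.3 0 -0.6" --pt "-0.1 0 -0.2" --pt "0 0 0" --turn '[0, 0, 0, 0, 0, 0, 0, 0]'

```text
clock: 24.02
tcp_pos: [0.5382, 0.0988, 0.1339]
eef_rot: [-0.643, 1.972, -1.893]
wrist_force: [-0.9, -0.8, 0.1]
opening: 0.277
```

```bash
python3 go.py .5515 .0885 .07 -58
```

```text
t 24.02 tcp [0.5382 0.0988 0.1339] open 0.277 F [-0.9 -0.8  0.1]
x [-0.843 -0.533  0.07 ] y [-0.092  0.014 -0.996] z [ 0.53  -0.846 -0.061] jaw yaw deg -57.9 q6 1.08
units [-0.17  1.04  0.33] mm [-10.2  62.2  19.7]
turn units 0.06
```

Request:
send_rows --gripper '[1, 1, 1, 1]' --pt "-0.2 0.3 0.35" --pt "0 0.4 0" --pt "0 0.25 0" --pt "0 0 0" --turn '[0, 0, 0, 0]'

```text
clock: 24.52
tcp_pos: [0.5549, 0.083, 0.0719]
eef_rot: [-0.641, 1.975, -1.896]
wrist_force: [-0.6, -0.2, 0.1]
opening: 0.278
```

```bash
python3 go.py .5545 .088 .056 -58;python3 - <<'E'
from h import *
for n in ('side','wrist','scene'):
    cv2.imwrite(f'pics/{n}11.png',optics.snapshot(n)[:,:,::-1])
a=cv2.imread('pics/side11.png')[110:210,210:350];b=cv2.imread('pics/scene11.png')[90:190,280:420]
cv2.imwrite('pics/cmp11.png',cv2.resize(np.vstack([a,b]),None,fx=3,fy=3,interpolation=cv2.INTER_CUBIC))
E
```

```text
t 24.52 tcp [0.5549 0.083  0.0719] open 0.278 F [-0.6 -0.2  0.1]
x [-0.845 -0.53   0.072] y [-0.094  0.014 -0.996] z [ 0.527 -0.848 -0.061] jaw yaw deg -58.1 q6 1.05
units [-0.06  0.27 -0.06] mm [-3.4 15.9 -3.4]
turn units 0.02
```

View pics/wrist11.png

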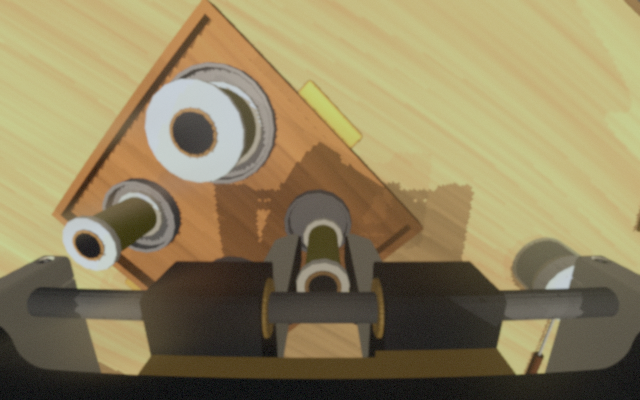

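View pics/cmp11.png

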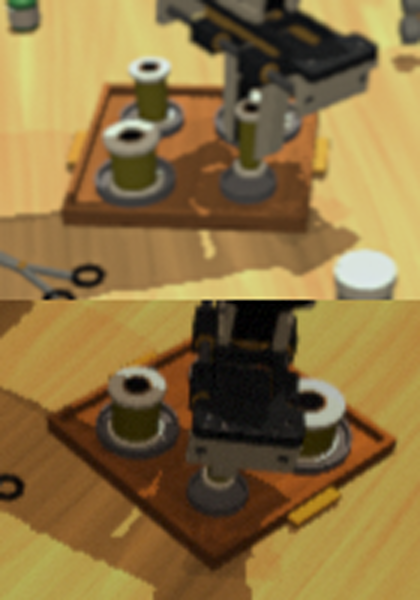

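The slim spool hangs just above its dish (dish x≈318, spool x≈322 in the wrist view). I'll make the computed correction and lower it.

Request:
send_rows --gripper '[1, 1, 1]' --pt "-0.06 0.15 -0.06" --pt "0 0.1 0" --pt "0 0 0" --turn '[0, 0, 0]'

```text
clock: 25.05
tcp_pos: [0.5562, 0.0895, 0.0588]
eef_rot: [-0.637, 1.971, -1.895]
wrist_force: [0.3, -0.2, -0.3]
opening: 0.274
```

```bash
python3 go.py .5545 .088 .0545 -58
```

```text
t 25.05 tcp [0.5562 0.0895 0.0588] open 0.274 F [ 0.3 -0.2 -0.3]
x [-0.845 -0.531  0.067] y [-0.088  0.014 -0.996] z [ 0.528 -0.847 -0.059] jaw yaw deg -58.1 q6 1.06
units [0.03 0.07 0.01] mm [2.  4.4 0.6]
turn units 0.03
```

Request:
send_rows --gripper '[1, 1, 0.6, 0.4, 0.2, 0.2]' --pt "0.03 0.08 0" --pt "0 0.02 0" --pt "0 0 0" --pt "0 0 0" --pt "0 0 0" --pt "0 0 0" --turn '[0, 0, 0, 0, 0, 0]'

```text
clock: 25.8
tcp_pos: [0.5541, 0.0885, 0.0533]
eef_rot: [-0.636, 1.971, -1.894]
wrist_force: [0.8, 0.1, 1.0]
opening: 0.395
```

```bash
python3 go.py .5545 .088 .0545 -58;python3 - <<'E'
from h import *
for n in ('side','wrist'):
    cv2.imwrite(f'pics/{n}12.png',optics.snapshot(n)[:,:,::-1])
E
```

```text
t 25.8 tcp [0.5541 0.0885 0.0533] open 0.395 F [0.8 0.1 1. ]
x [-0.845 -0.531  0.067] y [-0.088  0.014 -0.996] z [ 0.528 -0.847 -0.059] jaw yaw deg -58.1 q6 1.06
units [ 0.   -0.02  0.01] mm [ 0.1 -1.3  0.6]
turn units 0.03
```

View pics/wrist12.png

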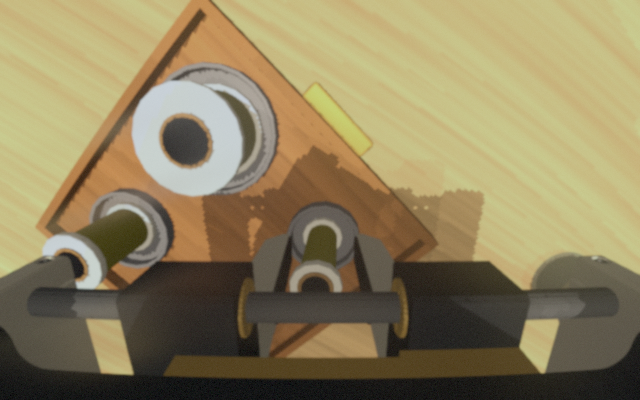

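The slim spool is standing in its dish and the jaws are open around it. I'll retreat straight up in world coordinates, compensating for the tool tilt.

Request:
send_rows --gripper '[-0.2, -0.4, -0.4, -0.6, -1, -1]' --pt "0 0 0" --pt "0.02 -0.3 -0.02" --pt "0.05 -0.7 -0.04" --pt "0.07 -1 -0.06" --pt "0.07 -1 -0.06" --pt "0 0 0" --turn '[0, 0, 0, 0, 0, 0]'

```text
clock: 26.65
tcp_pos: [0.5536, 0.0884, 0.2447]
eef_rot: [-0.633, 1.969, -1.894]
wrist_force: [0.1, -0.2, -1.0]
opening: 0.964
```

```bash
python3 go.py .45 -.15 .26 -58
```

```text
t 26.65 tcp [0.5536 0.0884 0.2447] open 0.964 F [ 0.1 -0.2 -1. ]
x [-0.845 -0.531  0.064] y [-0.085  0.014 -0.996] z [ 0.528 -0.847 -0.057] jaw yaw deg -58.1 q6 1.07
units [ 3.59 -0.16  2.44] mm [215.1  -9.9 146.4]
turn units 0.03
```

Moving the arm aside so that both fixed cameras see everything.

Request:
send_rows --gripper '[-1, -1, -1, -1, -1, -1]' --pt "0.7 -0.1 0.5" --pt "0.7 -0.1 0.5" --pt "0.7 -0.1 0.5" --pt "0.7 -0.1 0.5" --pt "0.5 0 0.4" --pt "0 0 0" --turn '[0, 0, 0, 0, 0, 0]'

```text
clock: 27.4
tcp_pos: [0.4597, -0.1449, 0.2745]
eef_rot: [-0.635, 1.969, -1.893]
wrist_force: [0.3, 0.3, 0.1]
opening: 1.001
```

```bash
python3 go.py
python3 - <<'E'
from meas import *
c1=optics.get_calibration('scene');c2=optics.get_calibration('side')
a=optics.snapshot('scene')[:,:,::-1].copy(); b=optics.snapshot('side')[:,:,::-1].copy()
cv2.imwrite('pics/scene13.png',a);cv2.imwrite('pics/side13.png',b)
z=np.hstack([cv2.resize(a[80:200,280:420],None,fx=2.8,fy=2.8,interpolation=3),cv2.resize(b[100:220,210:350],None,fx=2.8,fy=2.8,interpolation=3)])
cv2.imwrite('pics/z13.png',z)
T={'wide':((.574,.179),.051),'medium':((.459,.1085),.057),'small':((.482,.201),.063),'slim':((.5505,.0885),.069),'jarL':((.613,-.081),.044),'jarS':((.6215,-.3185),.050)}
for n,(p,h) in T.items():
    for nm,im,c in (('sc',a,c1),('sd',b,c2)):
        g=proj(c,[*p,h])[0]
        hu=comp(white(im,125 if nm=='sc' else 150),g)
        if hu is None: print(n,nm,'none',g);continue
        q,r=circ(plane(c,hu,h)[:,:2]); print(n,nm,q.round(4),r.round(4),'off mm',((q[:2]-p)*1000).round(1))
E
```

```text
t 27.4 tcp [ 0.4597 -0.1449  0.2745] open 1.001 F [0.3 0.3 0.1]
x [-0.844 -0.532  0.065] y [-0.085  0.014 -0.996] z [ 0.53  -0.846 -0.058] jaw yaw deg -58.0 q6 0.63
wide sc [0.575  0.1778 0.0271] 0.0004 off mm [ 1.  -1.2]
wide sd [0.574  0.1765 0.0285] 0.0006 off mm [ 0.  -2.5]
medium sc [0.4598 0.1075 0.0221] 0.0004 off mm [ 0.8 -1. ]
medium sd [0.4597 0.107  0.0245] 0.0007 off mm [ 0.7 -1.5]
small sc [0.4836 0.2036 0.017 ] 0.0004 off mm [1.6 2.6]
small sd [0.4818 0.202  0.0186] 0.0006 off mm [-0.2  1. ]
slim sc none [353.82367911 134.84249851]
slim sd none [291.61702492 150.74496432]
jarL sc [ 0.6149 -0.08    0.022 ] 0.0002 off mm [1.9 1. ]
jarL sd [ 0.6118 -0.083   0.023 ] 0.0005 off mm [-1.2 -2. ]
jarS sc [ 0.6228 -0.3174  0.0172] 0.0003 off mm [1.3 1.1]
jarS sd [ 0.6197 -0.3206  0.0179] 0.0003 off mm [-1.8 -2.1]
```

View pics/z13.png

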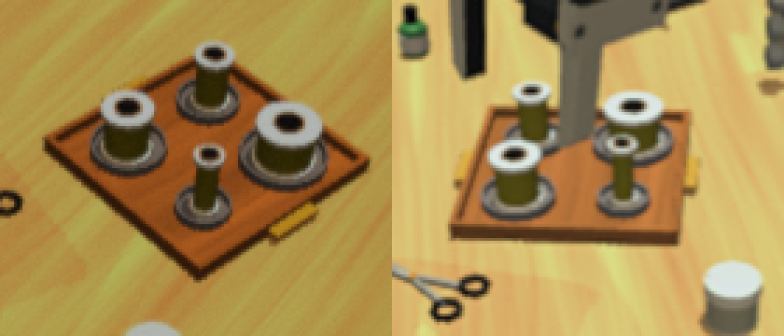

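View pics/scene13.png

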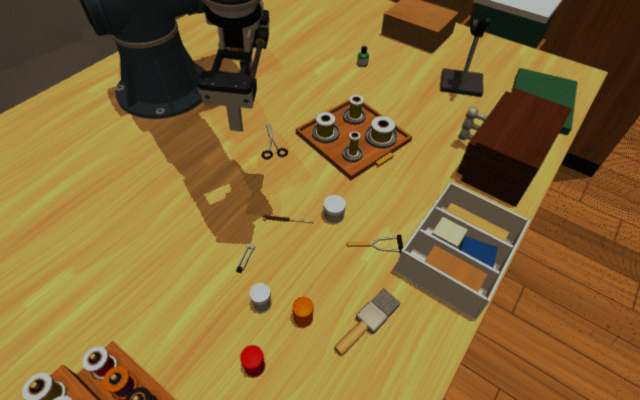

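All four spools stand upright in their dishes. The slim top is at (354.6,135.7) in the scene view and (292.1,151.1) in the side view, each within about 1 px of the predicted spot. Both jars match their starting positions.

Run:
```python
from bench import manip
print(manip.job_done(), manip.observe()['clock'])
```

```text
the job is handed in; nothing more can be done
the job is handed in; nothing more can be done
```

All four spools are standing in the seats that match their sizes, and I handed the job in at about 27.5 s of the 96 s allowed. No verdict is reported back, so this rests on my last camera checks.

- **Wide, medium and small:** both fixed cameras put each one within about 3 mm of its seat centre (11 mm is allowed).
- **Slim:** the automatic measurement failed for this one. I read its top by eye instead, and it was about 1 px from the predicted spot in both views (roughly 1–2 mm).
- **Jars:** both measured the same as at the start, to within 0.3 mm in each camera. The two cameras themselves disagree by about 2–4 mm on the jar positions.
- **Gripper tilt:** it drifted to about 0.09 rad from vertical by the last placement. The slim spool looked upright once released, and the arm finished clear of everything.

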